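# Free the glass carrying tray and hold it up level

### The arm

A 7-joint arm with a two-finger parallel gripper is mounted at the origin on the work surface. World frame = base frame: x ahead of the robot, y to its left, z up, the work surface at z = 0. Lengths are in m, angles in rad, forces in N, time in s.
With the tool pointing down it reaches from about 0.4 to 0.9 m from the base axis. Payload 5.5 kg.
Tool frame: the origin (TCP) lies midway between the tips of the shut fingers; the grasp point (between the pads) lies 19 mm behind it; z points along the fingers, y is the line along which they close (so a half turn about z gives the same grasp; the last joint's range is limited). The gripper opens to 85 mm and grips with 20 to 120 N. Pads are 22 mm wide; open, the fingers measure 114 mm over their backs; the gripper's body (76 mm by 85 mm) begins 54 mm behind the grasp point. The pads swing forward as they close: fully open they stand 13 mm farther back than shut.
Start: joints at [0.263, 0.501, -0.427, 1.55, 0.221, 1.138, -0.21], TCP at [0.65, 0, 0.231] pointing down, gripper open.
Joint ranges: [-2.88, 2.88], [-0.31, 2.03], [-1.54, 1.56], [0.2, 2.42], [-1.41, 4.55], [0.19, 2.02], [-2.57, 2.57]. Speed limits (rad/s): [2.57, 2.57, 3.14, 3.14, 3.14, 3.14, 3.14].

### API

Orientations are given as a rotation vector (axis times angle).
In Python, from rig import * gives the robot as it stands.
- The arm moves only by the tool carry_out, never from a script. Its argument "moves" is text: rows parted by semicolons, each of 4 numbers parted by spaces: the shift along the tool's x, y, z scaled (see below), then the turn about the tool's z scaled (see below). A call has 1 to 10 rows; each row is the pose to reach, as a shift and turn from the pose commanded when the call began, along the tool's axes at that moment, turning the shorter way round; what a row does not reach only later rows make up. The controller multiplies each number of a shift by 1000 mm and each number of a turn by 180 degrees. A row lasts 1/10 s, in which the tool goes at most 50 mm and 8.59 degrees, less where a joint would pass 70% of its speed; a pose out of reach is approached as far as the arm can. A call with a number of a shift or a turn outside -1 to 1 is refused whole. A call with a gripper value outside its range is refused whole. "fingers" is the closure in counts, from 0 (fully open) to 255 (shut), set as the call begins (left out, the last holds). The fingers move at their own pace and stop on an object; "squeeze" is the grip in N (left out, the last holds). Time passes only in rows, so rows that repeat a pose let the fingers close. It gives the time, the measured TCP pose, the force, the opening and the grip force at its end, in the units of the state.
- observe(): the state, without advancing time (a new reading comes with each control period).
- snapshot(name): name is "scene" or "side" or "wrist"; returns a dict with "pixels" (384x512x3 uint8, blue, green, red), "mtx" (3x3 intrinsics, pixels), "origin" and "attitude" of the camera in the world; the wrist camera has in their place "tool_from_camera" (4x4, takes a point from camera to tool coordinates, whose origin is the TCP and whose axes are the flange's). Camera axes: x right, y up, looking along -z (the intrinsics and any distortion apply to the point x, -y, -z); pixel columns grow to the right and rows downward; lengths in m; the calibration is good to about 2 mm. A picture is of the moment at which its call begins: read the wrist's pose just before it. There is no depth.
- close_job(): hands the job in; it is judged then, once.
Trained networks look in a picture, given as the dict that the camera call returned (one of the last four; its "shot" number tells which), for a name from the list of things; names that differ only in an ending like _2 or _b are one class to them, and where a whole thing is asked for, a point or a joint stands for the part that bears it (a point fixed in the world has none). Each returns a list of dicts, best first, with "p" (0 to 1); they miss things now and then, are a little off and sometimes report something else, mostly with a low value. They report only what shows in the picture. A call takes as long as a camera call. They do not tell look-alikes from the thing itself.
- search_frame(label, picture): "extent" ([left, top, right, bottom] as shares, 0 to 1, of the picture: columns of its width, rows of its height, round what is visible of it).
The state is a dict: "clock": time; "joints": joint angles; "joint_velocities": joint speeds; "effort": joint torques, N m; "ee_pos": TCP position; "tool_rot": TCP orientation; "wrist_force": force on the tool from outside, world axes, zero at the start; "moment": the same for the moment, N m; "opening": finger opening in m; "grip_force": force on a finger pad.
Only numpy, scipy, OpenCV 4.12 (cv2) and the standard library are available. Lean on these libraries where they do the work, as an engineer would, in place of code of your own. Each camera call takes 0.05 s, during which the arm holds its last target. There are 200 camera calls.

### The job

Push the black clamp lever all the way over and down, away from the tray, so that its foot swings up clear of the tray; then take the wooden tray by its handle and lift it straight up, level, with both glass pieces lying on it. Finish while holding it, steady and level, about 15 cm above the plywood board it stood on; leave the lever down and everything else where it is.

Things in the scene. Friction and masses are not known exactly. Their poses are not given: they have to be found in the camera images.
- station: Fixed plywood layout board, 180 (x) by 270 (y) mm, 12 mm thick, on the table. Origin at table height, under the middle of the tray's nominal place; the board spans x -90..90, y -165..105 mm about it. z up; its -y end carries the clamp: a 50 mm (x) by 34 mm (y) block and two steel cheeks up to 59 mm above the table, y -145..-111 mm.
- pivot (a point): Axis of the clamp on the board, at board (0, -125, 45) mm, fixed to the board with the board's axes; the lever turns about the x axis through it.
- clamp (a joint): Clamp angle in rad. 0 = closed: the lever stands upright (board +z) and the foot reaches 57 mm from the pivot towards +y, over the tray's edge. It grows to the stop at 1.4 as the lever's top is pushed towards board -y and down; the foot, rigid with the lever, swings up and back off the tray, which is clear of it above 1.15. Friction 0.12 N m (about 2 N at 60 mm), no spring: it stays where it is left.
- lever_end (a point): Top end of the lever, 95 mm from the pivot, turning with it (z along the lever). The lever is a bar with a black grip, 18 mm wide (x) and 14 mm thick (y), from 40 to 95 mm from the pivot; below that a thinner steel bar.
- tray: Wooden tray, 120 (x) by 170 (y) mm, floor 8 mm thick, rim up to 16 mm above its underside, about 0.32 kg. Origin at the centre of its underside, z up, axes about parallel to the board's at the start. Bridge handle along y over the middle (see tray_grip).
- tray_grip (a point): Centre of the tray's handle bar, 77 mm above the tray's underside and above its centre of mass. The bar is 16 mm wide (x), 14 mm high, 100 mm long (y); between its posts there are 76 mm of free length, with 62 mm free height under it. Tray's axes.
- disc: Loose round glass piece, 36 mm diameter, 6 mm thick, 20 g, lying on the tray's floor on one side (x) of the handle. Origin at the centre of its underside.
- strip: Loose rectangular glass piece, 28 by 50 mm, 6 mm thick, 20 g, lying on the tray's floor on the other side of the handle. Origin at the centre of its underside.
- tape: Bystander: roll of copper tape lying flat, loose on the table; leave it.
- pliers: Bystander: pliers with blue grips lying flat, loose on the table; leave it.
- jar: Bystander: jar with a yellow cap, 75 mm tall, loose on the table; leave it.
- brush: Bystander: brush lying flat, loose on the table; leave it.
- cutter: Bystander: brass-handled glass cutter lying flat, loose on the table; leave it.
Not all that is in view belongs to the job. Several things have the shape of the tray; the one meant has the colours described above.

How it is judged:
On the way, in this order (a step that is already met when the one before it is completed fails the run):
1. the lever is down and the foot clear while the tray still stands on the board (value of joint clamp above 1.15 rad and z of tray in the frame of station below 0.02 m), for 0.2 s.
2. the tray is in the air, level, about 15 cm above the board (z of tray in the frame of station between 0.112 and 0.212 m and horizontal distance between tray and station below 0.1 m and angle between tray's own z axis and vertical below 0.1 rad), for 0.5 s.
At the end, for the whole second after the job is handed in: Fingers hold the tray 10 to 20 cm above its board, centre within 10 cm of its place, tilt under 0.09 rad, still (20 mm/s, 0.1 rad/s), touching neither board nor clamp; both glass pieces lie on its floor; the lever is down beyond 1.15 rad (value of joint clamp above 1.15 rad and z of tray in the frame of station between 0.112 and 0.212 m and horizontal distance between tray and station below 0.1 m and angle between tray's own z axis and vertical below 0.09 rad and linear speed of tray below 0.02 m/s and angular speed of tray below 0.1 rad/s and contact force between tray and the fingers above 3 N and contact force between tray and station below 0.2 N and x of disc in the frame of tray between -0.055 and 0.055 m and y of disc in the frame of tray between -0.08 and 0.08 m and z of disc in the frame of tray between 0.003 and 0.02 m and x of strip in the frame of tray between -0.055 and 0.055 m and y of strip in the frame of tray between -0.08 and 0.08 m and z of strip in the frame of tray between 0.003 and 0.02 m); the arm keeps its last pose, push and grip.
It fails at once if the tray is lifted before the lever is down (z of tray in the frame of station above 0.025 m and not (value of joint clamp above 1.15 rad)).
It fails at once if the tray is tipped by more than 0.25 rad (angle between tray's own z axis and vertical above 0.25 rad).
It fails at once if a bystander is displaced by more than 30 mm (distance of any of tape, pliers, jar, brush, cutter from where it was at the start of the episode above 0.03 m).
It also fails if it takes over 50 s, if anything falls off the work surface, if the arm or the gripper's body presses on something with over 40 N, if the wrist force passes 120 N, or if a joint passes its speed limit or range.

## Working session

There is one attempt and no reset: what is moved stays moved. The work goes in short steps, Python scripts to look and compute and a tool call to move; the robot and the scene stay as the last step left them, time stands still between calls to the robot, and variables do not carry over. Pictures are saved under pics/ and viewed, at most 10 in all, crops included, and the job is handed in when it is done.

Besides the shell and the picture viewer there is one more tool, called after "Emit:" as a command line: name --argument value ..., lists and objects as JSON in quotes. carry_out: Moves the arm, as the interface text tells. Its arguments: {"type":"object","properties":{"moves":{"type":"string"},"fingers":{"type":"number"},"squeeze":{"type":"number"}},"required":["moves"]}

```bash
mkdir -p pics; cat > h.py <<'E'
from rig import *
import numpy as np, cv2
from scipy.spatial.transform import Rotation as R
E
python3 - <<'E'
from h import *
s=observe();print({k:np.round(v,3).tolist() for k,v in s.items()})
ims=[]
for n in("scene","side"):
    p=snapshot(n);ims.append(p["pixels"]);print(n,p["mtx"],p["origin"],p["attitude"],[k for k in p])
    for l in("tray","clamp","station","lever_end","tray_grip","jar"):
        for d in search_frame(l,p)[:3]:print(l,round(d["p"],2),(np.array(d["extent"])*[512,384,512,384]).round(0).tolist())
    cv2.imwrite(f"pics/{n}.png",cv2.resize(p["pixels"],(800,600),interpolation=cv2.INTER_CUBIC))
E
```

```text
{'clock': 0.0, 'joints': [0.263, 0.502, -0.427, 1.551, 0.221, 1.138, -0.21], 'joint_velocities': [-0.0, 0.001, 0.0, 0.0, 0.001, -0.0, -0.001], 'effort': [0.0, -56.952, -5.817, -28.094, 0.011, 0.012, 0.0], 'ee_pos': [0.649, -0.0, 0.23], 'tool_rot': [-2.22, -2.22, 0.002], 'wrist_force': [0.456, 0.103, -0.579], 'moment': [-0.001, -0.047, -0.025], 'grip_force': 0.0, 'opening': 0.085}
scene [[497.16258098   0.         252.67769825]
 [  0.         497.16258098 186.78729579]
 [  0.           0.           1.        ]] [1.32561223 0.10064795 0.88504135] [0.59396404 0.60637663 1.45609975] ['pixels', 'mtx', 'origin', 'attitude', 'shot']
tray 0.97 [321.0, 120.0, 394.0, 172.0]
tray 0.77 [217.0, 195.0, 297.0, 248.0]
tray 0.69 [126.0, 181.0, 146.0, 227.0]
clamp 0.59 [196.0, 183.0, 228.0, 216.0]
station 0.65 [181.0, 182.0, 307.0, 266.0]
lever_end 0.89 [196.0, 186.0, 231.0, 217.0]
tray_grip 0.84 [351.0, 184.0, 447.0, 248.0]
tray_grip 0.78 [220.0, 195.0, 297.0, 248.0]
tray_grip 0.78 [318.0, 121.0, 392.0, 174.0]
jar 0.84 [285.0, 260.0, 310.0, 299.0]
jar 0.72 [220.0, 196.0, 299.0, 249.0]
jar 0.61 [180.0, 188.0, 308.0, 264.0]
side [[389.22071851   0.         263.10988371]
 [  0.         389.22071851 193.42085316]
 [  0.           0.           1.        ]] [ 0.17653094 -0.38741818  0.74394414] [ 0.77066836 -0.27104282 -0.68167746] ['pixels', 'mtx', 'origin', 'attitude', 'shot']
tray 0.89 [224.0, 186.0, 307.0, 253.0]
tray 0.81 [156.0, 140.0, 223.0, 185.0]
tray 0.68 [98.0, 180.0, 147.0, 241.0]
clamp 0.82 [276.0, 217.0, 294.0, 250.0]
station 0.69 [213.0, 189.0, 328.0, 286.0]
lever_end 0.85 [278.0, 215.0, 300.0, 255.0]
lever_end 0.52 [244.0, 217.0, 262.0, 231.0]
tray_grip 0.86 [224.0, 187.0, 305.0, 254.0]
tray_grip 0.85 [95.0, 181.0, 146.0, 245.0]
jar 0.79 [283.0, 156.0, 300.0, 186.0]
```

View pics/scene.png

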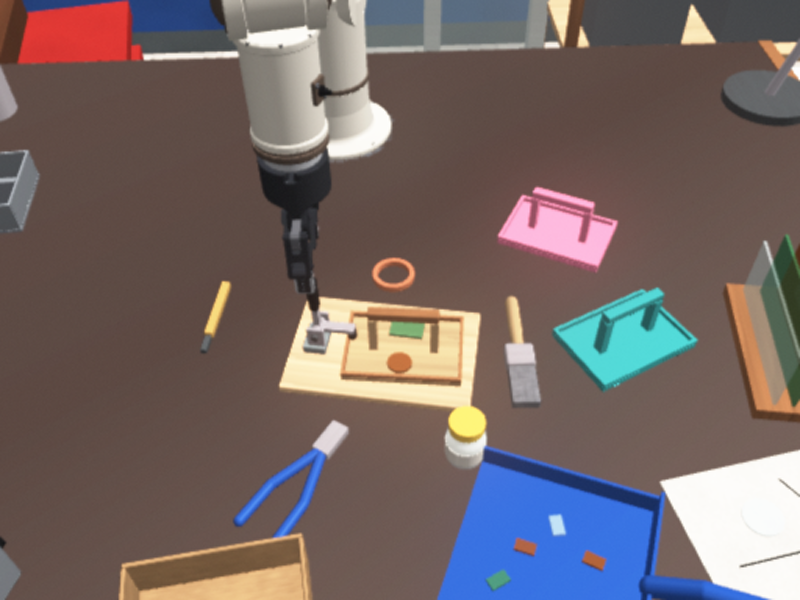

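View pics/side.png

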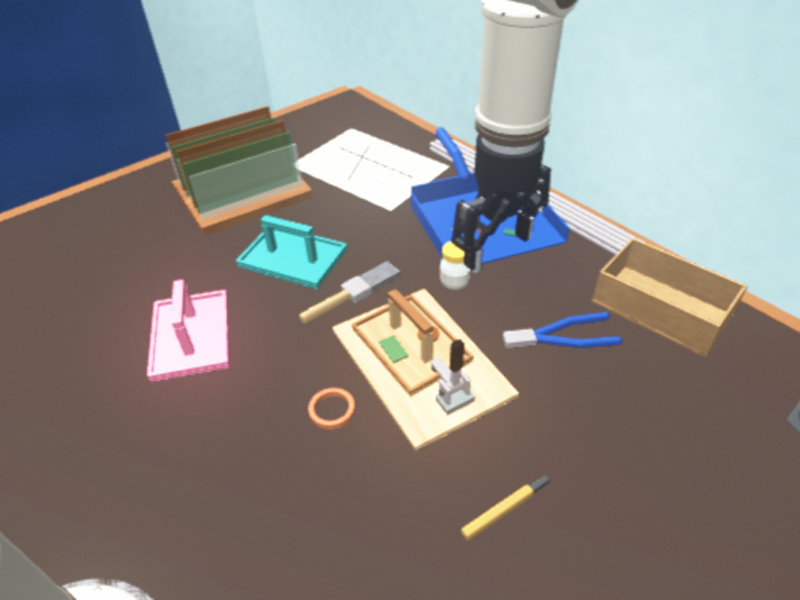

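The wooden tray on the plywood board is at scene (403,345)/800 and side (412,340). The pink one (558,228) and the teal one (625,335) are look-alikes in the wrong colours. The black lever is at side (456,355). Next I'll fit the board pose and confirm it in a crop.

```bash
cat >> h.py <<'E'
def proj(p,P,T=None):
    if T is None: Rc=R.from_rotvec(p["attitude"]).as_matrix();o=np.array(p["origin"])
    else: Rc=T[:3,:3];o=T[:3,3]
    c=(np.atleast_2d(P)-o)@Rc
    c=c*[1,-1,-1]; u=c@p["mtx"].T
    return u[:,:2]/u[:,2:]
def board(x,y,yaw,P):
    return R.from_euler('z',yaw).apply(np.atleast_2d(P))+[x,y,0]
E
python3 - <<'E'
from h import *
from scipy.optimize import least_squares
C=np.array([[-90,-165,12],[-90,105,12],[90,105,12],[90,-165,12]])/1e3
uv={"scene":[(307,298),(481,313),(471,404),(283,390)],"side":[(334,329),None,None,None]}
uv["side"]=[(417,444),(334,329),(425,291),(517,393)]
ps={n:snapshot(n) for n in uv}
f=lambda q:np.concatenate([(proj(ps[n],board(*q,C))-np.array(uv[n])*.64).ravel() for n in uv])
r=least_squares(f,[.65,0,0],loss='soft_l1');print(r.x,f(r.x).round(1))
q=r.x
ims=[]
for n in uv:
    im=cv2.resize(ps[n]["pixels"],None,fx=4,fy=4,interpolation=cv2.INTER_CUBIC)
    T=[]
    def poly(P,c,cl=True):
        u=(proj(ps[n],board(*q,np.array(P)/1e3))*4).round().astype(int);cv2.polylines(im,[u.reshape(-1,1,2)],cl,c,1)
        return u
    u=poly(C*1e3,(255,0,0))
    poly([[-60,-85,28],[-60,85,28],[60,85,28],[60,-85,28]],(0,255,0))
    poly([[-8,-50,96],[-8,50,96],[8,50,96],[8,-50,96]],(0,0,255))
    poly([[0,-125,45],[0,-125,140]],(255,0,255),False)
    m=u.mean(0).astype(int);m[1]-=20;ims.append(im[m[1]-250:m[1]+250,m[0]-260 if n=="side" else m[0]-400:][:,:(400)] if 0 else cv2.resize(im[m[1]-270:m[1]+270,m[0]-400:m[0]+400],(400,270)) if 0 else im[m[1]-280:m[1]+280,m[0]-390:m[0]+390])
cv2.imwrite("pics/c_scene.png",ims[0]);cv2.imwrite("pics/c_side.png",ims[1])
E
```

```text
[ 0.5974415   0.11586697 -0.16862332] [ 0.2 -1.3 -0.4 -0.5  0.2  2.9 -2.6 -1.5  0.3  0.7 -1.1 -1.9 -0.8 -2.7
  1.7 -1.7]
```

View pics/c_scene.png

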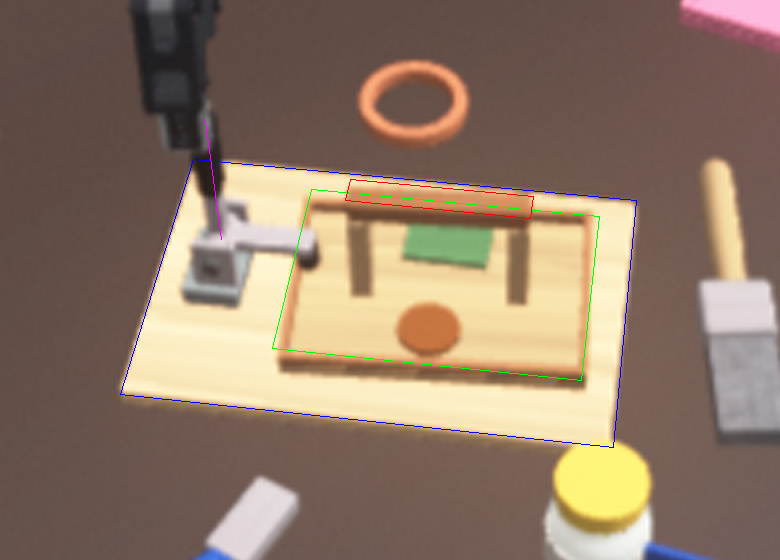

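View pics/c_side.png

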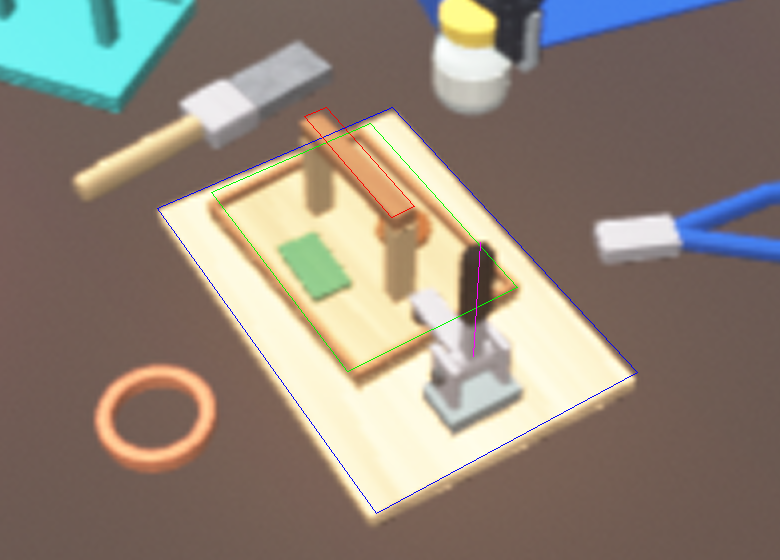

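The crops confirm the wooden tray, with green strip and red disc, held by the clamp foot at c_scene (305,250). The board fit is good to a few mm. I'll move over the gap between lever and handle with fingers shut, align the yaw, and look with the wrist camera.

Emit:
carry_out --moves "0.015 -0.03 0.02 0.027; 0.032 -0.066 0 0.054; 0.032 -0.066 0 0.054; 0.032 -0.066 0 0.054; 0.032 -0.066 0 0.054; 0.032 -0.066 0 0.054; 0.032 -0.066 0 0.054" --fingers 255 --squeeze 40

```text
clock: 1.5
ee_pos: [0.5844, 0.0314, 0.2308]
tool_rot: [-2.402, -2.024, 0.0]
wrist_force: [0.3, -0.2, 0.1]
opening: -0.0
grip_force: 0.0
```

```bash
cat >> h.py <<'E'
def wrist():
    s=observe();p=snapshot("wrist")
    T=np.eye(4);T[:3,:3]=R.from_rotvec(s["tool_rot"]).as_matrix();T[:3,3]=s["ee_pos"]
    return s,p,T@np.array(p["tool_from_camera"])
E
python3 - <<'E'
from h import *
q=[ 0.5974,0.1159,-0.1686]
s,p,T=wrist();print(s["ee_pos"],s["tool_rot"],s["opening"],T.round(3).tolist(),p["mtx"].tolist() if hasattr(p["mtx"],"tolist") else p["mtx"])
im=cv2.resize(p["pixels"],(800,600),interpolation=cv2.INTER_CUBIC)
def poly(P,c,cl=True):
    u=(proj(p,board(*q,np.array(P)/1e3),T)*800/512).round().astype(int);cv2.polylines(im,[u.reshape(-1,1,2)],cl,c,1)
poly([[-90,-165,12],[-90,105,12],[90,105,12],[90,-165,12]],(255,0,0))
poly([[-60,-85,28],[-60,85,28],[60,85,28],[60,-85,28]],(0,255,0))
poly([[-8,-50,96],[-8,50,96],[8,50,96],[8,-50,96]],(0,0,255))
poly([[0,-125,45],[0,-125,140]],(255,0,255),False)
cv2.imwrite("pics/w1.png",im)
E
```

```text
[0.58438128 0.03141259 0.23082246] [-2.40225279e+00 -2.02380936e+00  4.76091518e-04] -2.712941432435144e-05 [[0.986, 0.16, 0.055, 0.599], [-0.169, 0.934, 0.316, 0.112], [-0.001, -0.32, 0.947, 0.373], [0.0, 0.0, 0.0, 1.0]] [[321.19442010656877, 0.0, 258.0041221531123], [0.0, 321.19442010656877, 187.56735020550622], [0.0, 0.0, 1.0]]
```

View pics/w1.png

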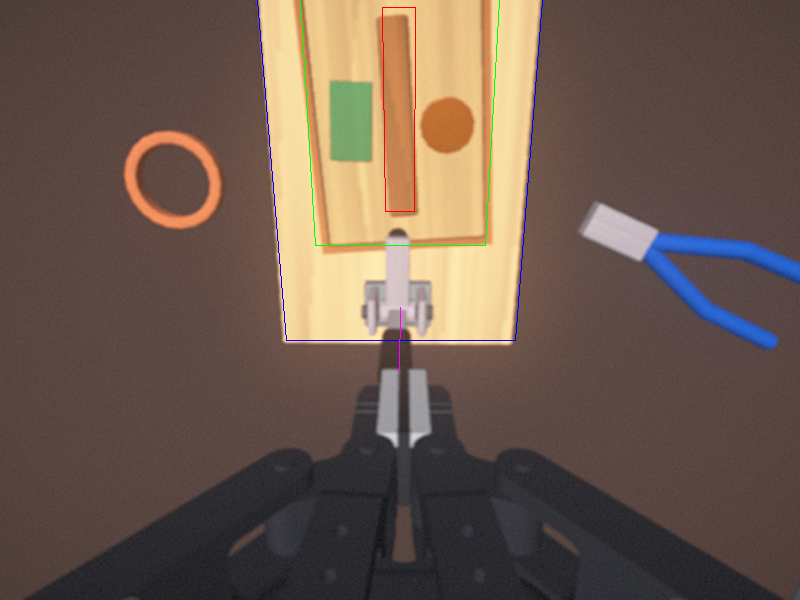

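The wrist view agrees with the board fit: the lever is at (398,345) and the handle bar at (397,115), turned about 2° from the board. Next I'll descend beside the lever and push it.

Emit:
carry_out --moves "-0.0065 -0.001 0.04 0; -0.0065 -0.001 0.08 0; -0.0065 -0.001 0.111 0; -0.0065 -0.001 0.111 0; -0.0065 -0.001 0.111 0; -0.0215 -0.001 0.111 0; -0.032 -0.001 0.111 0; -0.044 -0.001 0.112 0; -0.055 -0.001 0.116 0; -0.065 -0.001 0.12 0"

```text
clock: 2.55
ee_pos: [0.5726, -0.0336, 0.1119]
tool_rot: [2.401, 2.023, 0.002]
wrist_force: [1.6, 1.3, 1.5]
opening: -0.0003
grip_force: 0.9
```

```bash
python3 - <<'E'
from h import *
s=observe();print(s["ee_pos"],s["wrist_force"],s["clock"])
E
```

```text
[ 0.57255887 -0.03357679  0.11188062] [1.60380162 1.25011823 1.48788191] 2.55
```

Emit:
carry_out --moves "-0.009 0 0.006 0; -0.018 0 0.014 0; -0.025 0 0.022 0; -0.031 0 0.032 0; -0.034 0 0.038 0; -0.035 0 0.042 0; -0.035 0 0.043 0; -0.035 0 0.043 0"

```text
clock: 3.35
ee_pos: [0.5657, -0.0657, 0.0679]
tool_rot: [-2.4, -2.025, 0.001]
wrist_force: [1.2, 0.5, 0.8]
opening: 0.0004
grip_force: 0.0
```

```bash
python3 - <<'E'
from h import *
s=observe();print(s["ee_pos"],s["wrist_force"],s["clock"])
q=[ 0.5974,0.1159,-0.1686]
ps=snapshot("side");im=cv2.resize(ps["pixels"],None,fx=5,fy=5,interpolation=cv2.INTER_CUBIC)
for th,c in((1.15,(0,0,255)),(1.4,(0,255,0))):
    P=np.array([[0,-125-95*np.sin(th),45+95*np.cos(th)],[0,-125,45],[0,-125+57*np.cos(th),45+57*np.sin(th)]])/1e3
    u=(proj(ps,board(*q,P))*5).astype(int);cv2.polylines(im,[u.reshape(-1,1,2)],False,c,1)
m=u[1];cv2.imwrite("pics/s2.png",im[m[1]-300:m[1]+250,m[0]-350:m[0]+350])
E
```

```text
[ 0.56573109 -0.06565671  0.06788531] [1.21154164 0.45548341 0.75721247] 3.35
```

View pics/s2.png

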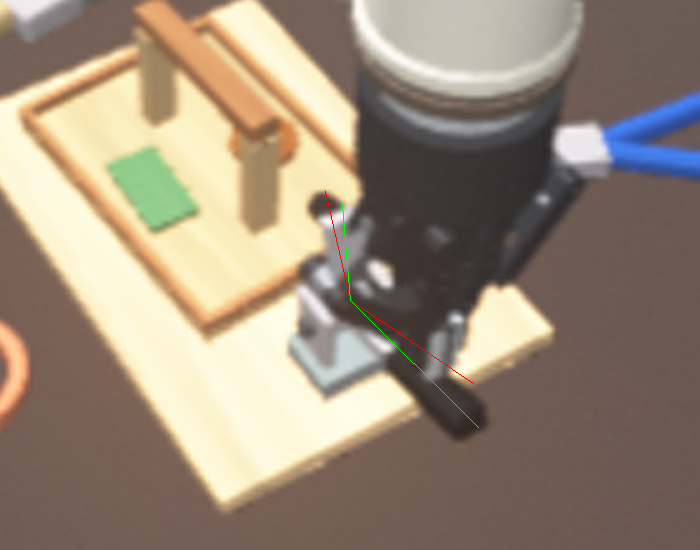

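The lever lies along the 1.4 line, with the black grip at (450,405), and the foot is up. I'll go up, across, and open the fingers.

Emit:
carry_out --moves "0.003 0 -0.05 0; 0 0 -0.1 0; 0 0 -0.15 0; 0 0 -0.2 0; 0.04 0 -0.2 0; 0.08 0 -0.2 0; 0.12 0 -0.2 0; 0.145 0 -0.2 0; 0.145 0 -0.2 0; 0.145 0 -0.2 0" --fingers 0

```text
clock: 4.4
ee_pos: [0.5903, 0.0775, 0.2683]
tool_rot: [2.399, 2.028, -0.0]
wrist_force: [0.2, -0.8, -0.1]
opening: 0.0853
grip_force: 0.0
```

```bash
python3 - <<'E'
from h import *
from scipy.optimize import least_squares
s,p,T=wrist();print(s["ee_pos"],s["opening"])
im=cv2.resize(p["pixels"],(800,600),interpolation=cv2.INTER_CUBIC)
q=[ 0.5974,0.1159,-0.1686]
P=np.array([[-60,-85,28],[-60,85,28],[60,85,28],[60,-85,28]])/1e3
H=np.array([[-8,-50,96],[-8,50,96],[8,50,96],[8,-50,96]])/1e3
for X,c in((P,(0,255,0)),(H,(0,0,255))):
    u=(proj(p,board(*q,X),T)*800/512).round().astype(int);print(u.tolist());cv2.polylines(im,[u.reshape(-1,1,2)],True,c,1)
cv2.imwrite("pics/w2.png",im)
E
```

```text
[0.59030458 0.07746479 0.26834822] 0.08534800124509874
[[328, 290], [317, 58], [489, 59], [477, 291]]
[[390, 273], [389, 110], [416, 110], [415, 273]]
```

View pics/w2.png

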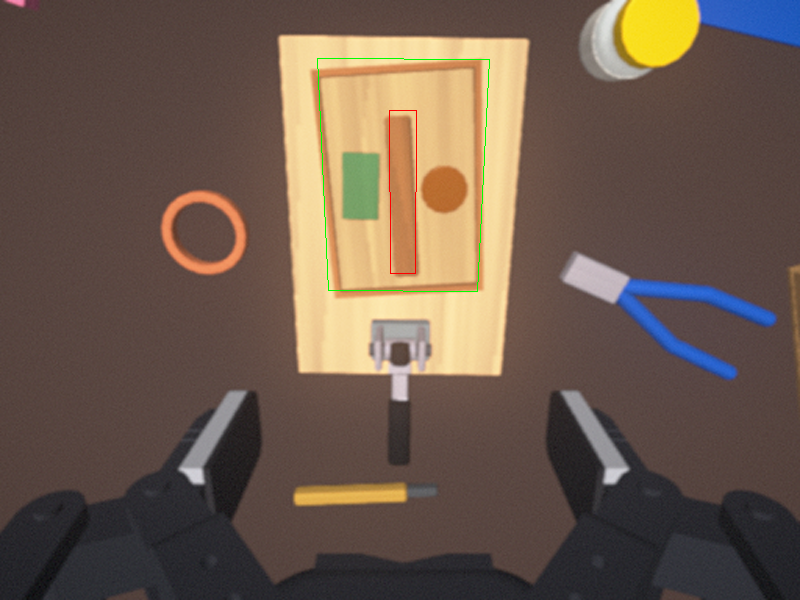

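The lever is down ((399,430)) and the foot is clear of the tray. I'll fit the tray pose from its corners and bar in this view.

```bash
python3 - <<'E'
from h import *
from scipy.optimize import least_squares
s,p,T=wrist()
P=np.array([[-60,-85,28],[-60,85,28],[60,85,28],[60,-85,28],[-8,-50,96],[-8,50,96],[8,50,96],[8,-50,96]])/1e3
uv=np.array([(338,296),(313,71),(480,62),(481,288),(391,277),(386,117),(411,116),(417,275)])*.64
f=lambda q:(proj(p,board(*q,P),T)-uv).ravel()
r=least_squares(f,[.5974,.1159,-.1686],loss='soft_l1');q=r.x;print(q,f(q).round(1))
Rt=R.from_rotvec(s["tool_rot"]);d=Rt.inv().apply([q[0]-s["ee_pos"][0],q[1]-s["ee_pos"][1],0])
tx=Rt.apply([1,0,0]);yaw=np.arctan2(tx[1],tx[0])-np.pi/2
print("shift tool",d,"turn/180 about tool z",-(q[2]-yaw)/np.pi, "z shift to grasp pt at .089:",s["ee_pos"][2]-(.089-.019))
E
```

```text
[ 0.59642936  0.1110005  -0.12315789] [-3.4  1.1 -1.5 -1.7  1.6 -1.4  0.3  2.1  1.3  0.7 -1.1 -0.2  0.2 -0.4
  0.3  1.3]
shift tool [ 3.55486399e-02  9.60982895e-06 -2.97736648e-05] turn/180 about tool z -0.014765047996617355 z shift to grasp pt at .089: 0.198242812149254
```

Emit:
carry_out --moves "0.0355 0 0.04 -0.015; 0.0355 0 0.08 -0.015; 0.0355 0 0.12 -0.015; 0.0355 0 0.15 -0.015; 0.0355 0 0.175 -0.015; 0.0355 0 0.19 -0.015; 0.0355 0 0.198 -0.015; 0.0355 0 0.198 -0.015; 0.0355 0 0.198 -0.015"

```text
clock: 5.4
ee_pos: [0.5976, 0.1115, 0.0715]
tool_rot: [2.353, 2.08, 0.002]
wrist_force: [0.8, 0.2, 1.0]
opening: 0.0851
grip_force: 0.0
```

Emit:
carry_out --moves "0 0 0 0; 0 0 0 0; 0 0 0 0; 0 0 0 0; 0 0 0 0; 0 0 0 0; 0 0 0 0; 0 0 0 0; 0 0 0 0; 0 0 0 0" --fingers 255 --squeeze 60

```text
clock: 6.4
ee_pos: [0.5965, 0.1116, 0.0705]
tool_rot: [-2.353, -2.081, 0.0]
wrist_force: [-2.7, 0.1, 4.8]
opening: 0.0147
grip_force: 59.1
```

The fingers grip the bar at an opening of about 15 mm. I'll lift gently.

Emit:
carry_out --moves "0 0 -0.002 0; 0 0 -0.006 0; 0 0 -0.012 0; 0 0 -0.02 0; 0 0 -0.03 0; 0 0 -0.04 0; 0 0 -0.046 0; 0 0 -0.05 0; 0 0 -0.05 0; 0 0 -0.05 0"

```text
clock: 7.4
ee_pos: [0.5964, 0.1114, 0.1202]
tool_rot: [-2.353, -2.081, 0.0]
wrist_force: [-0.2, -0.1, -4.4]
opening: 0.0151
grip_force: 58.5
```

```bash
python3 - <<'E'
from h import *
s=observe();print(s["ee_pos"],s["wrist_force"],s["moment"],s["opening"])
a=snapshot("side")["pixels"];b=snapshot("scene")["pixels"]
cv2.imwrite("pics/l1.png",np.hstack([cv2.resize(a[150:310,180:340],(400,400)),cv2.resize(b[140:280,170:310],(400,400))]))
E
```

```text
[0.5964125  0.11140806 0.12018113] [-0.15955244 -0.1297253  -4.37356206] [-0.03219166  0.0559197  -0.01463301] 0.015118939898843973
```

View pics/l1.png

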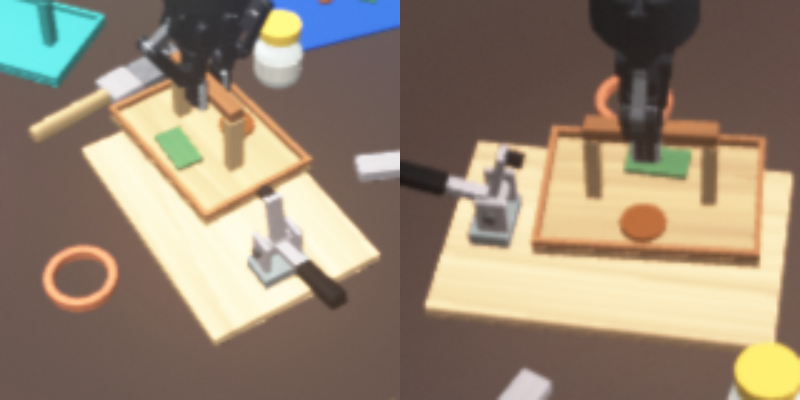

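The tray hangs level and free of the clamp. Both glass pieces are on it and the lever is down. I'll lift 100 mm more, to about 15 cm above the board.

Emit:
carry_out --moves "0 0 -0.006 0; 0 0 -0.018 0; 0 0 -0.034 0; 0 0 -0.05 0; 0 0 -0.066 0; 0 0 -0.08 0; 0 0 -0.09 0; 0 0 -0.097 0; 0 0 -0.1 0; 0 0 -0.1 0"

```text
clock: 8.5
ee_pos: [0.5966, 0.1115, 0.2204]
tool_rot: [2.353, 2.081, 0.0]
wrist_force: [-0.0, -0.1, -4.2]
opening: 0.0148
grip_force: 58.6
```

Emit:
carry_out --moves "0 0 0 0; 0 0 0 0; 0 0 0 0; 0 0 0 0; 0 0 0 0; 0 0 0 0; 0 0 0 0; 0 0 0 0; 0 0 0 0; 0 0 0 0"

```text
clock: 9.5
ee_pos: [0.5966, 0.1115, 0.2203]
tool_rot: [2.353, 2.081, 0.0]
wrist_force: [0.5, 0.1, -4.0]
opening: 0.0147
grip_force: 58.6
```

```bash
python3 - <<'E'
from h import *
s=observe();print(s["ee_pos"],s["wrist_force"],s["moment"],s["grip_force"],np.abs(s["joint_velocities"]).max())
a=snapshot("side")["pixels"];b=snapshot("scene")["pixels"]
cv2.imwrite("pics/l2.png",np.hstack([cv2.resize(a[120:280,180:340],(400,400)),cv2.resize(b[120:260,170:310],(400,400))]))
E
```

```text
[0.59660806 0.11154694 0.22033917] [ 0.53666725  0.05545725 -3.9709081 ] [-0.00803548 -0.03714246 -0.00897433] 58.60971808433533 0.005071779796181099
```

View pics/l2.png

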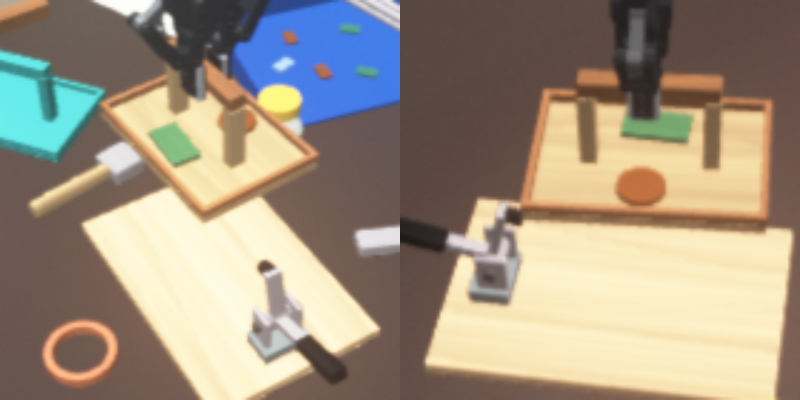

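The tray is held level and still about 15 cm up, with the strip and disc on it and the lever down. Handing in.

```bash
python3 -c "
from rig import *
print(close_job())"
```

```text
the job is handed in; nothing more can be done
None
```

I pushed the lever down, then lifted the tray; it is held level and still about 15 cm above the board with both glass pieces on it, and the job is handed in (no verdict was returned).

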